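# Shut the clamshell heater block on its tube and hold it with the pin

## Task

Swing the lid of the open clamshell heater block down over the steel tube until it lies on its rubber seal. Then take the pin that fits the hole in the block's front ears (the slimmer of the two standing pins), push it straight down through the lid's ear and the ear below until its collar bears on the lid, and press it down so that the springy seal is squeezed and the lid is fully shut. Finish while still gripping the pin and pressing it down, with the pin alone holding the lid shut and the fingers clear of the block; leave the thick pin and everything else on the bench as they were.

Things in the scene. Friction and masses are not known exactly. Their poses are not given: they have to be found in the camera images.
- jig: Clamshell heater block, bare aluminium, fixed, 100 (x) x 90 (y) x 45 mm high, lid hinged along its far edge. Origin: centre of the underside; z up, x from the front ear to the hinge. A 14 mm steel tube with brass nuts lies along y at x = 0, z = 45, reaching 80 mm either side. A rubber seal bar stands proud of the top at x = -35. The front ear: 36 (x) x 40 (y) mm, centre x = -68, z 25 to 45 mm.
- lid (a joint): Lid angle: 0 fully shut (hard stop), to 1.5 nearly upright, front edge rising; starts at 0.8 to 1.3. Stiff hinge (0.25 N m friction), 0.4 kg: it stays where left; 2 to 5 N at the free edge moves it. Below 0.11 rad it squeezes the springy seal and if let go stands at about 0.04 to 0.1. About 9 N down at its hole shuts it fully, and at least 4 N must stay on it there to keep it shut.
- jig_hole (a point): Centre of the mouth of the hole in the block's front ear, 45 mm above the bench. The hole is 12 mm in diameter, goes through the 20 mm thick ear and is open below. With the lid shut, the lid's hole lies right above it.
- jig_hinge (a point): Middle of the hinge axis, at x = +50, z = 45 mm in the block's frame, axis along the block's y. The lid: a slab reaching 100 mm from the axis, 90 mm wide, its outer face 22 mm from the plane through the axis that is its underside.
- lid_hole (a point): Centre of the 13 mm through hole in the lid's ear, at the ear's upper face (57 mm above the bench when shut), 118 mm from the hinge axis; moves with the lid. The ear sits on the lid's free edge, flush with its underside, 12 mm thick, 40 mm wide, reaching 136 mm from the axis.
- slim_pin: The pin that fits: steel, 88 mm tall, about 0.12 kg, upright in its grey block. Origin: centre of its lower tip; z up to its head. Shank 10 mm in diameter, 50 mm long, chamfered tip; collar 26 mm in diameter at z 50 to 56 mm; plain round grip 20 mm in diameter at z 56 to 88 mm. With the collar on the shut lid the tip is 7 mm above the bench.
- thick_pin: The other steel pin, 88 mm tall, 0.3 kg, same build: shank 18 mm (too thick for the holes), collar 40 mm, grip 32 mm in diameter. Origin at the tip. Leave it in its block.
- slim_block: Grey plastic block 60 x 60 x 54 mm, fixed, whose 13 mm through hole holds the slim pin: its collar rests on the block's top, the tip 4 mm above the bench. Origin: centre of the underside.
- thick_block: The same kind of block, fixed, for the thick pin. The two blocks stand left and right of the heater block, either way round.
- vial: Bystander: clear glass vial, 23 mm in diameter, 70 mm tall; origin under its centre.
- amber_vial: Bystander: amber vial, 28 mm in diameter, 60 mm tall; origin under its centre.
- reagent_bottle: Bystander: amber bottle, 56 mm in diameter, 120 mm tall; origin under its centre.
- beaker: Bystander: glass beaker, 60 mm in diameter, 70 mm tall; origin under its centre.
- wrench: Bystander: steel wrench lying flat beyond the heater block; origin under its middle.
- nut: Bystander: brass ring nut, 30 mm in diameter, 12 mm tall, lying flat; origin under its centre.
- jar: Bystander: small jar with a white cap, 50 mm in diameter, 60 mm tall; origin under its centre.
Things that resemble listed ones, but are neither listed nor needed, are in the scene too. Leave any green or pink look-alike of the jig alone.

How it is judged (in metres and radians):
On the way, in this order (a step that is already met when the one before it is completed fails the run):
1. the lid is down on its seal, the pin not yet in (value of joint lid below 0.13 rad and (z of slim_pin in the frame of jig above 0.045 m or horizontal distance between slim_pin and jig_hole above 0.02 m)), for 0.2 s.
2. the slim pin is through both ears (horizontal distance between slim_pin and jig_hole below 0.005 m and angle between the z axis of slim_pin and the z axis of jig, either way round below 0.12 rad and z of slim_pin in the frame of jig below 0.025 m), for 0.1 s.
At the end, for the whole second after the job is handed in: Slim pin in both ears (within 5 mm of the hole axis, lean under 0.12 rad, tip under 12 mm above the block's underside), lid under 0.02 rad, pin pressing with over 2 N, still, gripped with over 2 N, fingers press the block with under 2 N, thick pin within 15 mm of its place (horizontal distance between slim_pin and jig_hole below 0.005 m and angle between the z axis of slim_pin and the z axis of jig, either way round below 0.12 rad and z of slim_pin in the frame of jig below 0.012 m and value of joint lid below 0.02 rad and contact force between slim_pin and jig above 2 N and contact force between the fingers and slim_pin above 2 N and contact force between the fingers and jig below 2 N and linear speed of slim_pin below 0.02 m/s and distance of thick_pin from where it was at the start of the episode below 0.015 m); the arm keeps its last pose, push and grip.
It fails at once if the thick pin is pulled from its block (distance of thick_pin from where it was at the start of the episode above 0.02 m).
It fails at once if a bystander is pushed more than 40 mm or knocked over (distance of any of vial, amber_vial, reagent_bottle, beaker, wrench, nut, jar from where it was at the start of the episode above 0.04 m or angle between any of vial, amber_vial, reagent_bottle, beaker, wrench, nut, jar's own z axis and vertical above 0.7 rad).
It also fails if it takes over 48 s, if anything falls off the work surface, if the arm or the gripper's body presses on something with over 40 N, if the wrist force passes 120 N, or if a joint passes its speed limit or range.

## Robot

A 6-joint arm with a two-finger parallel gripper is mounted at the origin on the work surface. World frame = base frame: x ahead of the robot, y to its left, z up, the work surface at z = 0. Lengths are in m, angles in degrees, forces in N, time in s.
With the tool pointing down it reaches from about 0.3 to 0.875 m from the base axis. Payload 6.4 kg.
Tool frame: the origin (TCP) lies on the centre line of the jaws, within the pads' length; the fingertips stand 22 mm ahead of it and the grasp point (between the pads) lies 3 mm ahead of it; z points along the fingers, y is the line along which they close (so a half turn about z gives the same grasp; the last joint's range is limited). The gripper opens to 85 mm and grips with 20 to 120 N. Pads are 22 mm wide; open, the fingers measure 114 mm over their backs; the gripper's body (76 mm by 85 mm) begins 54 mm behind the grasp point. The pads swing forward as they close: fully open they stand 13 mm farther back than shut.
Start: joints at [55.159, 10.359, 92.074, -0, 77.567, -11.82], TCP at [0.225, 0.529, 0.253] pointing down, gripper open.
Joint ranges: [-171.53, 171.53], [-51.25, 118.39], [17.06, 147.69], [-65.23, 245.23], [0, 150.52], [-178.68, 178.68]. Speed limits (degrees/s): [147.25, 147.25, 172.46, 180, 180, 180].

## Interface

Orientations are given as a 3x3 rotation matrix whose columns are the frame's x, y, z axes.
In Python, from cell import get_state, capture, sign_off, outline_of, spot_point gives the robot as it stands.
- The arm moves only by the shell command python3 -m crank 'ROWS'. ROWS is a JSON object of lists of equal length, an entry for each row: "translation": the shift along the tool's x, y, z in m, a list of three; "twist": the turn about the tool's z in rad; "grip": the finger opening in m, from 0 to 0.0854. A call has 1 to 5 rows; each row shifts and turns the commanded pose from where the row before left it, along the tool's axes as they then stand; what a row does not reach is not made up. A row lasts 1/10 s, in which the tool goes at most 50 mm and 8.59 degrees, less where a joint would pass 70% of its speed; a pose out of reach is approached as far as the arm can. A call is refused whole if a number of a shift passes 0.05 or a number of a turn 0.15, either way. A call with a gripper value outside its range is refused whole. The fingers move at their own pace and stop on an object; the grip force is fixed at half the most. Time passes only in rows, so rows that do not move let the fingers close. It gives the time, the measured TCP pose, the force, the opening and the grip force at its end, in the units of the state.
- get_state(): the state, without advancing time (a new reading comes with each control period).
- capture(name): name is "side" or "top" or "wrist"; returns a dict with "pixels" (384x512x3 uint8, red, green, blue), "mtx" (3x3 intrinsics, pixels), "rvec" (rotation vector, rad) and "tvec" (3), from world to camera coordinates, as OpenCV has them. Camera axes: x right, y down, z forward; pixel columns grow to the right and rows downward; lengths in m; the calibration is good to about 2 mm. A picture is of the moment at which its call begins. There is no depth.
- sign_off(): hands the job in; it is judged then, once.
Trained networks look in a picture, given as the dict that the camera call returned (one of the last four; its "shot" number tells which), for a name from the list of things; names that differ only in an ending like _2 or _b are one class to them, and where a whole thing is asked for, a point or a joint stands for the part that bears it (a point fixed in the world has none). Each returns a list of dicts, best first, with "p" (0 to 1); they miss things now and then, are a little off and sometimes report something else, mostly with a low value. They report only what shows in the picture. A call takes as long as a camera call. They do not tell look-alikes from the thing itself.
- outline_of(picture, thing): "mask" (384x512 bool, what is visible of it).
- spot_point(picture, thing): "xyz" ([x, y, z] in m, in world coordinates, good to about 4 mm: a listed point, or the origin of a listed thing).
The state is a dict: "time_s": time; "joints": joint angles; "qvel": joint speeds; "joint_torque": joint torques, N m; "position": TCP position; "tool_rot": TCP orientation; "wrist_force": force on the tool from outside, world axes, zero at the start; "ft_torque": the same for the moment, N m; "opening": finger opening in m; "gripper_force": force on a finger pad.
Only numpy, scipy, OpenCV 4.12 (cv2) and the standard library are available. Lean on these libraries where they do the work, as an engineer would, in place of code of your own. Each camera call takes 0.05 s, during which the arm holds its last target. There are 200 camera calls.

## Working session

There is one attempt and no reset: what is moved stays moved. The work goes in short steps, Python scripts to look and compute and a shell command to move; the robot and the scene stay as the last step left them, time stands still between calls to the robot, and variables do not carry over. Pictures are saved under pics/ and viewed, at most 10 in all, crops included, and the job is handed in when it is done.

```bash
mkdir -p pics
cat > h.py <<'E'
import numpy as np, cv2
from cell import *
def save(p,n): cv2.imwrite('pics/'+n, p['pixels'][:,:,::-1])
def proj(p,X): return cv2.projectPoints(np.array(X,float).reshape(-1,1,3),p['rvec'],p['tvec'],p['mtx'],None)[0].reshape(-1,2)
def ray(p,uv):
    R=cv2.Rodrigues(p['rvec'])[0]; d=R.T@np.linalg.inv(p['mtx'])@np.array([*uv,1.]); c=-R.T@np.ravel(p['tvec']); return c,d
def atz(p,uv,z):
    c,d=ray(p,uv); return c+d*(z-c[2])/d[2]
E
python3 - <<'E'
from h import *
s=get_state(); print(s['time_s'],s['position'],s['tool_rot'],s['wrist_force'],s['opening'])
ims=[]
for n in ['top','side']:
    p=capture(n); ims.append(p['pixels'])
    for t in ['jig','jig_hole','jig_hinge','lid_hole','slim_pin','thick_pin','slim_block','thick_block']:
        for r in spot_point(p,t)[:3]: print(n,t,round(r['p'],2),np.round(r['xyz'],3),np.round(proj(p,r['xyz'])[0]))
    save(p,n+'0.png')
E
```

```text
0.0 [0.22455449 0.52877916 0.252388  ] [[-9.20371451e-01  3.91044048e-01 -9.71879710e-04]
 [ 3.91045129e-01  9.20370311e-01 -1.48231236e-03]
 [ 3.14839805e-04 -1.74432681e-03 -9.99998429e-01]] [-0.39987857 -0.72947169 -0.49471545] 0.08541743497210909
top jig 0.96 [0.345 0.028 0.001] [251. 250.]
top jig 0.92 [ 0.57  -0.032  0.002] [267. 184.]
top jig 0.9 [ 0.354 -0.226  0.008] [326. 246.]
top jig_hole 0.93 [ 0.288 -0.238  0.042] [331. 267.]
top jig_hole 0.76 [0.276 0.022 0.042] [253. 272.]
top jig_hole 0.73 [ 0.504 -0.047  0.042] [272. 203.]
top jig_hinge 0.76 [0.398 0.029 0.041] [250. 235.]
top jig_hinge 0.63 [ 0.619 -0.033  0.045] [267. 169.]
top jig_hinge 0.55 [ 0.404 -0.22   0.041] [325. 232.]
top lid_hole 0.82 [ 0.569 -0.038  0.15 ] [269. 182.]
top lid_hole 0.78 [ 0.29  -0.241  0.057] [333. 266.]
top lid_hole 0.67 [0.28  0.028 0.055] [251. 271.]
top slim_pin 0.62 [0.504 0.288 0.003] [174. 206.]
top thick_pin 0.6 [ 0.51  -0.307  0.005] [348. 199.]
top thick_pin 0.19 [ 0.502  0.289 -0.002] [174. 206.]
top thick_block 0.59 [ 0.507 -0.303  0.001] [347. 200.]
side jig 0.96 [ 0.35   0.027 -0.   ] [166. 214.]
side jig 0.58 [ 0.57  -0.042 -0.003] [253. 223.]
side jig 0.56 [ 0.356 -0.228  0.001] [164. 285.]
side jig_hole 0.97 [ 0.292 -0.24   0.049] [129. 275.]
side jig_hole 0.9 [0.277 0.023 0.041] [134. 205.]
side jig_hole 0.6 [ 0.503 -0.045  0.045] [226. 211.]
side jig_hinge 0.86 [0.398 0.028 0.045] [183. 198.]
side jig_hinge 0.78 [ 0.621 -0.034  0.043] [273. 204.]
side jig_hinge 0.6 [ 0.405 -0.216  0.045] [186. 262.]
side lid_hole 0.94 [0.281 0.023 0.058] [135. 199.]
side lid_hole 0.75 [ 0.29  -0.239  0.056] [127. 273.]
side lid_hole 0.72 [ 0.568 -0.037  0.153] [251. 168.]
side thick_pin 0.31 [ 0.5    0.285 -0.003] [217. 162.]
side slim_block 0.87 [ 0.5    0.288 -0.003] [217. 162.]
side slim_block 0.35 [ 0.513 -0.306 -0.001] [243. 305.]
side thick_block 0.67 [ 0.51  -0.302 -0.003] [241. 304.]
```

View pics/top0.png

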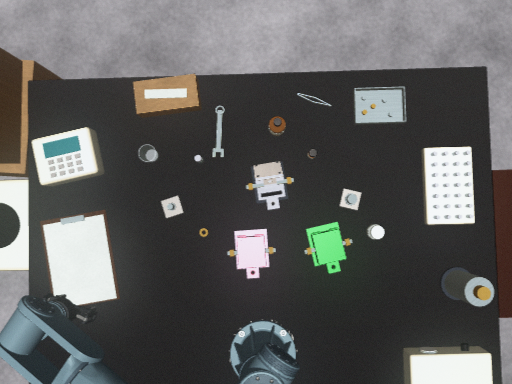

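View pics/side0.png

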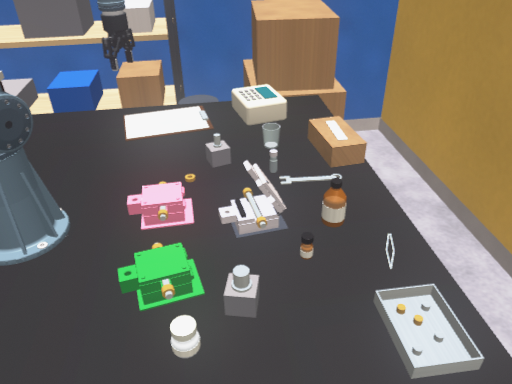

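The top view shows the bare-aluminium block at (268,185), with its lid open. The jig could be confused with the pink one (251,250) or the green one (326,246), both look-alikes. The slim pin is either the left block (172,206 top / 217,145 side) or the right block (350,199 top / 241,285 side). The left pin looks slimmer, so I'll check that in a crop.

Run:
```python
from h import *
im=cv2.imread('pics/side0.png')
a=im[120:320,180:300]; cv2.imwrite('pics/crop.png',cv2.resize(a,None,fx=3,fy=3,interpolation=cv2.INTER_CUBIC)[:600])
p=capture('wrist'); c,d=ray(p,(256,192)); s=get_state(); R=s['tool_rot']
print('cam in tool',R.T@(c-s['position']),'axis',R.T@d, 'camRinTool',np.round(R.T@cv2.Rodrigues(p['rvec'])[0].T,2)); print(p['mtx'])
```

```text
cam in tool [ 0.07531723  0.00083162 -0.11912445] axis [-0.29082823  0.00831693  0.95678535] camRinTool [[ 0.   -0.96 -0.29]
 [ 1.    0.   -0.  ]
 [ 0.   -0.29  0.96]]
[[304.74458802   0.         253.36516427]
 [  0.         304.74458802 193.12725317]
 [  0.           0.           1.        ]]
```

View pics/crop.png

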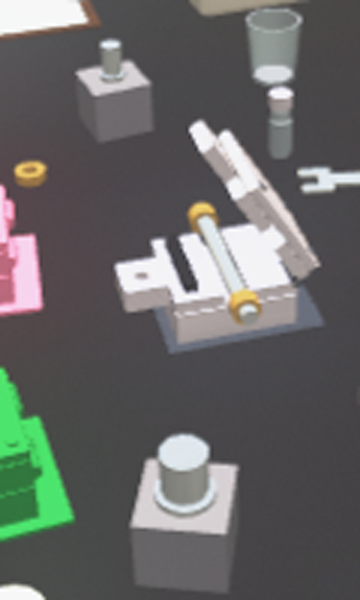

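The crop confirms it: the left pin at crop (110,60) is slim, the right one at (185,470) is thick, and the aluminium jig has its lid open. I'll move over the slim pin, turning to line up with the jig.

```bash
python3 -m crank '{"translation":[[-0.044,-0.0143,0],[-0.044,-0.0143,0],[-0.044,-0.0143,0],[-0.044,-0.0143,0],[-0.044,-0.0143,0]],"twist":[0,0,0,0,0],"grip":[0.06,0.06,0.06,0.06,0.06]}' >/dev/null
python3 -m crank '{"translation":[[-0.044,-0.0143,0],[-0.044,-0.0143,0],[-0.044,-0.0143,0],[0,0,0],[0,0,0]],"twist":[0,0,0,-0.128,-0.128],"grip":[0.06,0.06,0.06,0.06,0.06]}' >/dev/null
python3 -m crank '{"translation":[[0,0,0],[0,0,0],[0,0,0],[0,0,0],[0,0,0]],"twist":[-0.128,-0.128,0,0,0],"grip":[0.06,0.06,0.06,0.06,0.06]}'
python3 - <<'E'
from h import *
s=get_state(); print(s['time_s'],s['position'],np.degrees(np.arctan2(s['tool_rot'][1][1],s['tool_rot'][0][1])))
p=capture('wrist'); save(p,'w1.png')
for t in ['slim_pin','slim_block','thick_pin']:
    for r in spot_point(p,t)[:2]: print(t,round(r['p'],2),np.round(r['xyz'],4),proj(p,r['xyz'])[0])
E
```

```text
time_s: 2.45
position: [0.5041, 0.2863, 0.2533]
tool_rot: [[-0.994, -0.108, 0.0], [-0.108, 0.994, 0.0], [-0.0, 0.0, -1.0]]
wrist_force: [0.8, 0.0, 0.6]
opening: 0.06
gripper_force: 0.0
2.45 [0.50405017 0.28634781 0.25332053] 96.17734347818657
slim_pin 0.71 [0.5039 0.2847 0.004 ] [251.45393302 162.88359984]
slim_block 0.84 [ 0.5023  0.2914 -0.0023] [256.96657408 161.19256712]
```

View pics/w1.png

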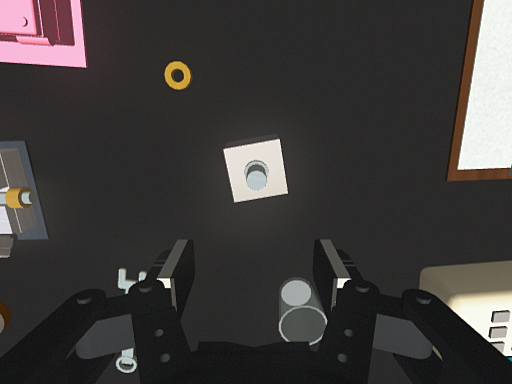

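The pin is at about pixel (257,180), inside its block centred at (256,170), and the jaws straddle it as expected. Next I'll go over the lid with the fingers closed.

```bash
python3 -m crank '{"translation":[[-0.0082,-0.0413,0],[-0.0082,-0.0413,0],[-0.0082,-0.0413,0],[-0.0082,-0.0413,0],[-0.0082,-0.0413,0]],"twist":[0,0,0,0,0],"grip":[0,0,0,0,0]}' >/dev/null
python3 -m crank '{"translation":[[-0.0082,-0.0413,0],[-0.0082,-0.0413,0],[-0.0082,-0.0413,0],[0,0,0],[0,0,0]],"twist":[0,0,0,0,0],"grip":[0,0,0,0,0]}'
python3 - <<'E'
from h import *
p=capture('wrist'); save(p,'w2.png')
for t in ['jig','jig_hole','jig_hinge','lid_hole']:
    for r in spot_point(p,t)[:2]: print(t,round(r['p'],2),np.round(r['xyz'],4),proj(p,r['xyz'])[0])
E
```

```text
time_s: 3.65
position: [0.6056, -0.0357, 0.253]
tool_rot: [[-0.994, -0.107, -0.001], [-0.107, 0.994, 0.001], [0.001, 0.001, -1.0]]
wrist_force: [0.3, 0.6, -1.2]
opening: 0.0
gripper_force: 0.0
jig 0.84 [ 0.5759 -0.0384 -0.0012] [253.10519533 138.29236179]
jig_hole 0.68 [ 0.5014 -0.0449  0.044 ] [254.65975429  68.42254922]
jig_hole 0.48 [0.662  0.2004 0.0019] [426.91198815 224.19642847]
jig_hinge 0.88 [ 0.6255 -0.0334  0.0443] [252.75182849 188.14251483]
jig_hinge 0.22 [ 0.5128 -0.308   0.0007] [19.79663934 55.73814405]
lid_hole 0.63 [ 0.5766 -0.0409  0.1513] [249.55012276 164.07957795]
```

View pics/w2.png

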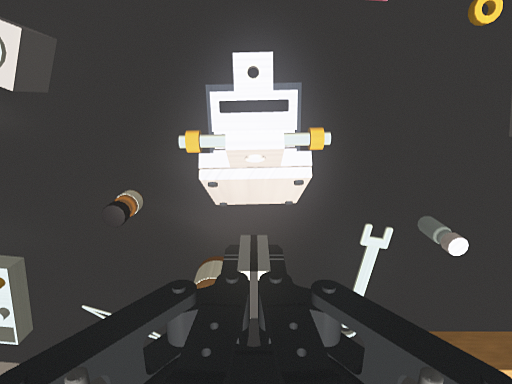

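The jig is square in the view: ear hole at (253,72), tube along row 140, lid's outer face ending at row 203. The reagent bottle is partly hidden at (210,270). I'll refine the hole and pin positions, and work out the lid's contact point.

```bash
cat >> h.py <<'E'
def blob(g,uv,r,dark,th):
    u,v=map(int,uv); w=g[v-r:v+r+1,u-r:u+r+1]; m=((w<th) if dark else (w>th)).astype('uint8')
    n,l,st,c=cv2.connectedComponentsWithStats(m); k=l[r,r]
    return (c[k]+[u-r,v-r], st[k]) if k else None
E
python3 - <<'E'
from h import *
p=capture('wrist'); g=cv2.cvtColor(p['pixels'],cv2.COLOR_RGB2GRAY)
b=blob(g,(253,72),14,True,110); print(b, atz(p,b[0],0.045))
ref=(p['rvec'],p['tvec'])
# pin image taken earlier at w1: rebuild camera from tool pose
s=get_state(); R=s['tool_rot']; Rc=cv2.Rodrigues(p['rvec'])[0]
C=-Rc.T@np.ravel(p['tvec']); off=R.T@(C-s['position']); RcT=R.T@Rc.T
np.savez('cam.npz',off=off,RcT=RcT)
R1=np.array([[-0.994,-0.108,0],[-0.108,0.994,0],[0,0,-1.]]); C1=np.array([.50405,.28635,.25332])+R1@off
g1=cv2.imread('pics/w1.png',0)
sub=g1[135:210,215:300]
print(g1[150:200:4,256])
for uv in [(257,170.5),(257,180)]:
    d=R1@RcT@np.linalg.inv(p['mtx'])@np.array([*uv,1]); 
    for z in (.054,.06,.092): print(uv,z,C1+d*(z-C1[2])/d[2])
E
```

```text
(array([250.94186047,  71.97674419]), array([ 7,  9, 11, 11, 86], dtype=int32)) [ 0.50514059 -0.0464996   0.045     ]
[225 224 229 199  91 125 194 200 193 197 212 216 192]
(257, 170.5) 0.054 [0.50130307 0.29084292 0.054     ]
(257, 170.5) 0.06 [0.4999495  0.29062154 0.06      ]
(257, 170.5) 0.092 [0.49273047 0.28944086 0.092     ]
(257, 180) 0.054 [0.51171982 0.29201976 0.054     ]
(257, 180) 0.06 [0.51016996 0.2917762  0.06      ]
(257, 180) 0.092 [0.50190406 0.29047725 0.092     ]
```

```bash
python3 -m crank '{"translation":[[-0.003,0,0.03],[0,0,0.03],[0,0,0.028],[0,0,0],[0,0,0.008]],"twist":[0,0,0,0,0],"grip":[0,0,0,0,0]}'
python3 -m crank '{"translation":[[0,0,0.006],[0.01,0,0.003],[0.009,0,0.003],[0.007,0,0.005],[0.007,0,0.005]],"twist":[0,0,0,0,0],"grip":[0,0,0,0,0]}'
python3 - <<'E'
from h import *
p=capture('side')
for r in spot_point(p,'lid_hole')[:4]: print(round(r['p'],2),np.round(r['xyz'],4))
E
```

```text
time_s: 4.45
position: [0.6094, -0.0342, 0.1585]
tool_rot: [[-0.994, -0.111, 0.002], [-0.111, 0.994, -0.0], [-0.002, -0.001, -1.0]]
wrist_force: [0.7, -0.3, 0.8]
opening: 0.0002
gripper_force: 0.0
time_s: 4.95
position: [0.5753, -0.0385, 0.1358]
tool_rot: [[-0.994, -0.11, 0.001], [-0.11, 0.994, -0.001], [-0.001, -0.001, -1.0]]
wrist_force: [0.3, -0.3, 2.1]
opening: 0.0003
gripper_force: 0.9
0.89 [ 0.5341 -0.0406  0.1259]
0.73 [ 0.2875 -0.241   0.0563]
0.56 [0.2816 0.0223 0.0573]
0.24 [ 0.5049 -0.0458  0.049 ]
```

```bash
python3 -m crank '{"translation":[[0.006,0,0.008],[0.006,0,0.008],[0.005,0,0.0075],[0.005,0,0.0075],[0,0,0]],"twist":[0,0,0,0,0],"grip":[0,0,0,0,0]}'
python3 -m crank '{"translation":[[0.002,0,0.004],[0.002,0,0.003],[0,0,0],[0,0,0],[0,0,0]],"twist":[0,0,0,0,0],"grip":[0,0,0,0,0]}'
python3 - <<'E'
from h import *
p=capture('side')
for r in spot_point(p,'lid_hole')[:4]: print(round(r['p'],2),np.round(r['xyz'],4))
E
```

```text
time_s: 5.55
position: [0.5519, -0.0402, 0.1023]
tool_rot: [[-0.994, -0.11, -0.004], [-0.11, 0.994, 0.001], [0.004, 0.002, -1.0]]
wrist_force: [1.2, 0.1, -0.2]
opening: 0.0002
gripper_force: 0.0
time_s: 6.05
position: [0.5501, -0.041, 0.0974]
tool_rot: [[-0.994, -0.11, 0.0], [-0.11, 0.994, -0.0], [-0.0, -0.0, -1.0]]
wrist_force: [-0.4, 0.3, 0.7]
opening: 0.0002
gripper_force: 0.0
0.89 [0.2768 0.0219 0.0574]
0.87 [ 0.2888 -0.2423  0.0567]
0.69 [ 0.503  -0.0446  0.0694]
0.37 [ 6.733e-01 -1.877e-01 -4.000e-04]
```

```bash
python3 -m crank '{"translation":[[0,0,0.002],[0,0,0.002],[0,0,0.001],[0,0,0],[0,0,0]],"twist":[0,0,0,0,0],"grip":[0,0,0,0,0]}'
python3 - <<'E'
from h import *
p=capture('side')
for r in spot_point(p,'lid_hole')[:4]: print(round(r['p'],2),np.round(r['xyz'],4))
E
```

```text
time_s: 6.65
position: [0.5496, -0.0412, 0.0926]
tool_rot: [[-0.994, -0.11, -0.001], [-0.11, 0.994, -0.0], [0.001, -0.0, -1.0]]
wrist_force: [-3.5, 0.3, 6.4]
opening: 0.0001
gripper_force: 2.7
0.74 [0.2802 0.0238 0.0564]
0.63 [ 0.29   -0.2413  0.0574]
0.62 [ 0.5029 -0.0432  0.0624]
0.41 [ 0.4124  0.186  -0.0014]
```

```bash
python3 -m crank '{"translation":[[0,0,-0.03],[0,0,-0.045],[0,0,-0.045],[0,0,-0.037],[0,0,0]],"twist":[0,0,0,0,0],"grip":[0.06,0.06,0.06,0.06,0.06]}'
python3 - <<'E'
from h import *
p=capture('side')
for r in spot_point(p,'lid_hole')[:4]: print(round(r['p'],2),np.round(r['xyz'],4))
p=capture('wrist');save(p,'w3.png');s=get_state();print(s['position'])
for t in ['jig','jig_hole','jig_hinge','lid_hole']:
    for r in spot_point(p,t)[:2]: print(t,round(r['p'],2),np.round(r['xyz'],4),proj(p,r['xyz'])[0])
q=capture('wrist'); a=q['pixels']
uv=proj(p,[.503,-.0455,.063])[0]; u,v=map(int,uv); print(uv)
cv2.imwrite('pics/w3c.png',cv2.resize(a[max(0,v-60):v+60,u-60:u+60,::-1],None,fx=5,fy=5,interpolation=cv2.INTER_NEAREST)); print(u-60,max(0,v-60))
E
```

```text
time_s: 7.25
position: [0.5532, -0.0419, 0.2558]
tool_rot: [[-0.994, -0.11, 0.011], [-0.11, 0.994, -0.003], [-0.011, -0.004, -1.0]]
wrist_force: [-0.1, -0.5, 0.3]
opening: 0.0601
gripper_force: 0.0
0.91 [ 0.2897 -0.2387  0.0574]
0.68 [6.623e-01 2.014e-01 4.000e-04]
0.62 [ 0.503  -0.0451  0.0655]
0.6 [0.2785 0.0229 0.0612]
[ 0.54959756 -0.04093272  0.2486237 ]
jig 0.88 [ 0.5744 -0.0365 -0.0008] [254.53514238 181.5124557 ]
jig_hole 0.71 [ 0.5012 -0.0479  0.0427] [251.64861457 124.0449976 ]
jig_hinge 0.93 [ 0.4054 -0.2142  0.0479] [83.58269771 -1.55786318]
jig_hinge 0.8 [0.3922 0.03   0.0466] [346.80921383  15.77434711]
lid_hole 0.4 [ 0.6695 -0.1799  0.003 ] [138.63401066 239.74424362]
[253.73627933 127.81762188]
193 67
```

View pics/w3c.png

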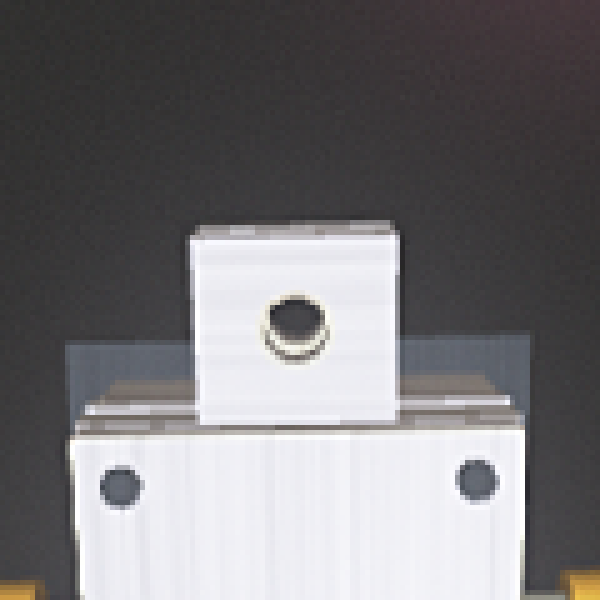

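The lid lies on the seal (about 0.07 rad) and its hole is centred at pixel (252.2,132.6). Next, back to the slim pin.

```bash
python3 -m crank '{"translation":[[0.0014,0.0419,0],[0.0014,0.0419,0],[0.0014,0.0419,0],[0.0014,0.0419,0],[0.0014,0.0419,0]],"twist":[0,0,0,0,0],"grip":[0.06,0.06,0.06,0.06,0.06]}' >/dev/null
python3 -m crank '{"translation":[[0.0014,0.0419,0],[0.0014,0.0419,0],[0.0014,0.0419,0.03],[0,0,0.025],[0,0,0]],"twist":[0,0,0,0,0],"grip":[0.06,0.06,0.06,0.06,0.06]}'
python3 -m crank '{"translation":[[0,0,0],[0,0,0]],"twist":[0,0],"grip":[0.06,0.06]}'
python3 - <<'E'
from h import *
c=np.load('cam.npz')
R3=np.array([[-0.994,-0.11,0],[-0.11,0.994,0],[0,0,-1.]]); C3=np.array([0.5496,-0.0411,0.2486])+R3@c['off']
p=capture('wrist'); d=R3@c['RcT']@np.linalg.inv(p['mtx'])@np.array([252.2,132.6,1])
print('lid hole',C3+d*(.0655-C3[2])/d[2])
for r in spot_point(p,'slim_pin')[:2]: print(r['p'],r['xyz'])
u,v=proj(p,[.5015,.2905,.092])[0].astype(int); print(u,v)
cv2.imwrite('pics/w4c.png',cv2.resize(p['pixels'][v-60:v+60,u-60:u+60,::-1],None,fx=5,fy=5,interpolation=cv2.INTER_NEAREST)); print(u-60,v-60)
import pickle; pickle.dump(dict(p),open('p4.pkl','wb'))
E
```

```text
time_s: 8.65
position: [0.4988, 0.2898, 0.1904]
tool_rot: [[-0.994, -0.112, -0.008], [-0.112, 0.994, -0.003], [0.009, -0.002, -1.0]]
wrist_force: [-1.3, -0.6, -0.6]
opening: 0.0602
gripper_force: 0.0
time_s: 8.85
position: [0.5033, 0.2891, 0.1966]
tool_rot: [[-0.994, -0.109, 0.002], [-0.109, 0.994, 0.0], [-0.002, 0.0, -1.0]]
wrist_force: [0.0, -0.3, 0.0]
opening: 0.06
gripper_force: 0.0
lid hole [ 0.50604383 -0.04621272  0.0655    ]
0.78 [0.4963, 0.2856, 0.0056]
0.28 [0.761, 0.1357, -0.0017]
254 198
194 138
```

View pics/w4c.png

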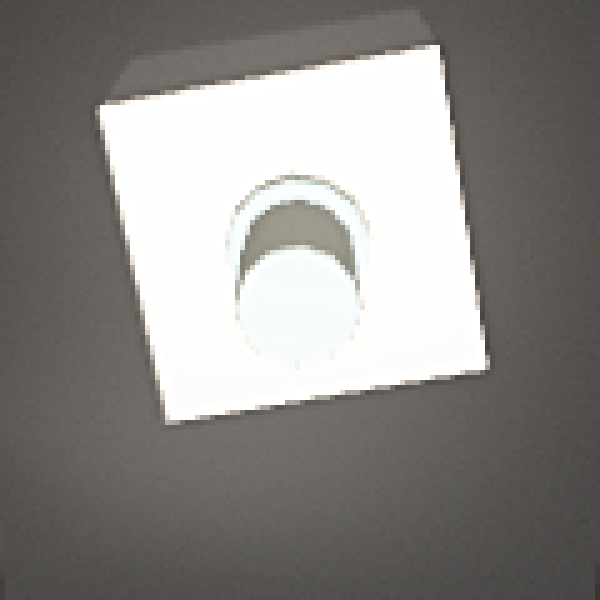

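The crop shows the pin head centred at pixel (253.8,198.8), with the collar and block concentric below it.

Run:
```python
from h import *
import pickle; p=pickle.load(open('p4.pkl','rb'))
print('head',atz(p,(253.4,198.4),.092)); 
P=[np.array([100,105.]),np.array([440,45.]),np.array([488,370.]),np.array([165,423.])]
q=[atz(p,a/5-.4+[194,138],.054) for a in P]; print('block',np.mean(q,0),np.linalg.norm(q[0]-q[2])/1.414)
s=get_state();pos=s['position'];R=s['tool_rot'];print(pos,'tool shift',R.T@(atz(p,(253.4,198.4),.092)-pos))
```

```text
head [0.50156529 0.28973754 0.092     ]
block [0.50227023 0.28968515 0.054     ] 0.059980252628630146
[0.50337495 0.28909961 0.19684554] tool shift [0.00199964 0.00077684 0.10484115]
```

```bash
python3 -m crank '{"translation":[[0.0015,0.0005,0.035],[0,0,0.035],[0,0,0.028],[0,0,0.010],[0,0,0]],"twist":[0,0,0,0,0],"grip":[0.06,0.06,0.06,0.06,0.06]}'
python3 -m crank '{"translation":[[0,0,0],[0,0,0],[0,0,0],[0,0,0],[0,0,0]],"twist":[0,0,0,0,0],"grip":[0.06,0.015,0.015,0.015,0.015]}'
python3 -m crank '{"translation":[[0,0,0],[0,0,0]],"twist":[0,0],"grip":[0.01,0.01]}'
```

```text
time_s: 9.45
position: [0.5003, 0.2893, 0.0866]
tool_rot: [[-0.994, -0.109, -0.002], [-0.109, 0.994, -0.001], [0.002, -0.0, -1.0]]
wrist_force: [0.1, 0.0, -0.2]
opening: 0.0601
gripper_force: 0.0
time_s: 9.95
position: [0.5014, 0.2902, 0.0886]
tool_rot: [[-0.994, -0.11, 0.002], [-0.11, 0.994, 0.001], [-0.002, 0.0, -1.0]]
wrist_force: [-1.6, -1.3, 6.2]
opening: 0.0185
gripper_force: 58.4
time_s: 10.15
position: [0.5014, 0.2903, 0.0886]
tool_rot: [[-0.994, -0.11, 0.002], [-0.11, 0.994, 0.001], [-0.002, 0.0, -1.0]]
wrist_force: [-0.9, -0.4, 6.5]
opening: 0.0182
gripper_force: 58.4
```

```bash
python3 -m crank '{"translation":[[0,0,-0.015],[0,0,-0.03],[0,0,-0.035],[0,0,-0.035],[0,0,0]],"twist":[0,0,0,0,0],"grip":[0.01,0.01,0.01,0.01,0.01]}'
python3 -m crank '{"translation":[[0.0042,-0.0418,0],[0.0042,-0.0418,0],[0.0042,-0.0418,0],[0.0042,-0.0418,0],[0.0042,-0.0418,0]],"twist":[0,0,0,0,0],"grip":[0.01,0.01,0.01,0.01,0.01]}' 
python3 -m crank '{"translation":[[0.0042,-0.0418,0],[0.0042,-0.0418,0],[0.0042,-0.0418,0],[0,0,0],[0,0,0]],"twist":[0,0,0,0,0],"grip":[0.01,0.01,0.01,0.01,0.01]}'
python3 - <<'E'
from h import *
p=capture('side')
for t in ['lid_hole','slim_pin']:
    for r in spot_point(p,t)[:4]: print(t,round(r['p'],2),np.round(r['xyz'],4))
s=get_state();print(s['position'],s['opening'],s['gripper_force'],s['wrist_force'])
E
```

```text
time_s: 10.65
position: [0.5036, 0.2912, 0.209]
tool_rot: [[-0.994, -0.11, 0.01], [-0.11, 0.994, 0.003], [-0.01, 0.002, -1.0]]
wrist_force: [0.6, -0.5, -1.6]
opening: 0.0183
gripper_force: 59.1
time_s: 11.15
position: [0.5018, 0.0786, 0.2019]
tool_rot: [[-0.994, -0.11, -0.001], [-0.11, 0.994, 0.0], [0.001, 0.0, -1.0]]
wrist_force: [1.0, -0.6, -1.7]
opening: 0.0175
gripper_force: 59.2
time_s: 11.65
position: [0.5034, -0.0467, 0.2018]
tool_rot: [[-0.994, -0.107, -0.001], [-0.107, 0.994, 0.001], [0.001, 0.001, -1.0]]
wrist_force: [0.3, 0.9, -1.5]
opening: 0.0185
gripper_force: 59.4
lid_hole 0.81 [ 0.5023 -0.0448  0.0631]
lid_hole 0.62 [0.2783 0.0208 0.0588]
lid_hole 0.6 [ 0.2879 -0.2447  0.0583]
slim_pin 0.53 [ 0.5042 -0.0443  0.0667]
slim_pin 0.51 [ 0.5033 -0.0483  0.1166]
[ 0.50364474 -0.04486956  0.20190765] 0.018053555632757876 59.42163169384003 [ 0.34365056  0.14906618 -1.28872077]
```

```bash
python3 -m crank '{"translation":[[0,0,0.03],[0,0,0.013],[0,0,0],[0,0,0]],"twist":[0,0,0,0],"grip":[0.01,0.01,0.01,0.01]}'
python3 - <<'E'
from h import *
import pickle
o=[];ps={}
for n in ['wrist','side']:
    p=capture(n); u,v=proj(p,[.504,-.046,.08])[0].astype(int); r=40; u=max(u,r);v=max(v,r)
    print(n,u-r,v-r); o.append(cv2.resize(p['pixels'][v-r:v+r,u-r:u+r,::-1],(400,400),interpolation=cv2.INTER_CUBIC)); ps[n]=dict(p)
cv2.imwrite('pics/c5.png',np.hstack(o)); pickle.dump(ps,open('p5.pkl','wb'))
s=get_state();print(s['position'])
for n in ps:
  print(n,'tip,lidhole exp',proj(ps[n],[[*s['position'][:2],s['position'][2]-.0846],[.506,-.046,.0655]]))
E
```

```text
time_s: 12.2
position: [0.5039, -0.0454, 0.1593]
tool_rot: [[-0.994, -0.111, -0.001], [-0.111, 0.994, 0.0], [0.001, 0.0, -1.0]]
wrist_force: [-0.2, 0.3, -1.1]
opening: 0.018
gripper_force: 59.4
wrist 211 172
side 185 158
[ 0.50469115 -0.04598052  0.16022631]
wrist tip,lidhole exp [[251.36546506 210.94398896]
 [251.22806627 207.8177572 ]]
side tip,lidhole exp [[225.95714977 200.21357639]
 [226.73353813 203.64034206]]
```

View pics/c5.png

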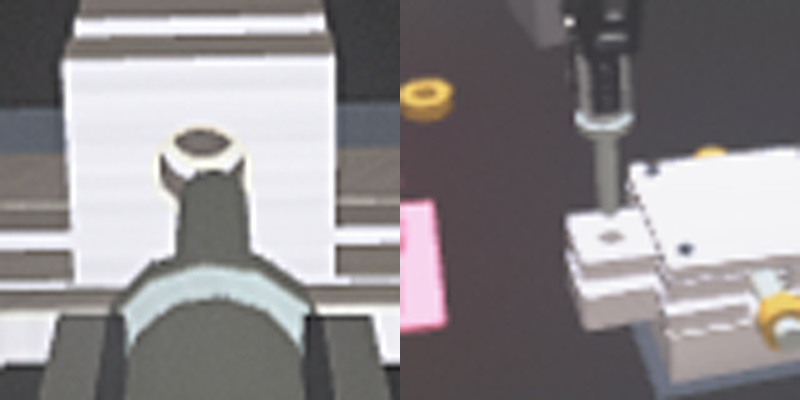

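Wrist crop: hole centred at crop (204,168), shank at (212,200), so the pin sits about 1.1 mm too far to +y; it's lined up fore and aft. The side view has the tip at px (226,200), as calculated. I'll correct y and lower slowly.

```bash
python3 -m crank '{"translation":[[0,-0.001,0.004],[0,0,0.004],[0,0,0.004],[0,0,0],[0,0,0]],"twist":[0,0,0,0,0],"grip":[0.01,0.01,0.01,0.01,0.01]}'
python3 -m crank '{"translation":[[0,0,0.003],[0,0,0.003],[0,0,0.003],[0,0,0],[0,0,0]],"twist":[0,0,0,0,0],"grip":[0.01,0.01,0.01,0.01,0.01]}'
```

```text
time_s: 12.8
position: [0.5039, -0.0471, 0.147]
tool_rot: [[-0.994, -0.11, -0.0], [-0.11, 0.994, 0.0], [0.0, 0.0, -1.0]]
wrist_force: [0.2, 0.7, -1.5]
opening: 0.0179
gripper_force: 59.4
time_s: 13.3
position: [0.504, -0.0471, 0.1381]
tool_rot: [[-0.994, -0.11, -0.0], [-0.11, 0.994, 0.0], [0.0, 0.0, -1.0]]
wrist_force: [-0.0, -0.3, -1.6]
opening: 0.0179
gripper_force: 59.4
```

```bash
python3 -m crank '{"translation":[[0,0,0.003],[0,0,0.003],[0,0,0.003],[0,0,0],[0,0,0]],"twist":[0,0,0,0,0],"grip":[0.01,0.01,0.01,0.01,0.01]}'
python3 -m crank '{"translation":[[0,0,0.002],[0,0,0.002],[0,0,0],[0,0,0]],"twist":[0,0,0,0],"grip":[0.01,0.01,0.01,0.01]}'
```

```text
time_s: 13.8
position: [0.504, -0.0471, 0.129]
tool_rot: [[-0.994, -0.11, -0.0], [-0.11, 0.994, 0.0], [0.0, 0.0, -1.0]]
wrist_force: [-0.1, -0.7, -0.5]
opening: 0.0179
gripper_force: 59.4
time_s: 14.2
position: [0.504, -0.0471, 0.1251]
tool_rot: [[-0.994, -0.11, -0.0], [-0.11, 0.994, 0.0], [0.0, 0.0, -1.0]]
wrist_force: [0.1, 0.2, -1.5]
opening: 0.018
gripper_force: 59.4
```

```bash
python3 -m crank '{"translation":[[0,0,0.004],[0,0,0.005],[0,0,0.005],[0,0,0.005],[0,0,0]],"twist":[0,0,0,0,0],"grip":[0.01,0.01,0.01,0.01,0.01]}'
python3 -m crank '{"translation":[[0,0,0.002],[0,0,0.002],[0,0,0.002],[0,0,0],[0,0,0]],"twist":[0,0,0,0,0],"grip":[0.01,0.01,0.01,0.01,0.01]}'
```

```text
time_s: 14.7
position: [0.5034, -0.0469, 0.1051]
tool_rot: [[-0.994, -0.11, -0.002], [-0.11, 0.994, 0.001], [0.002, 0.001, -1.0]]
wrist_force: [0.1, -0.0, -1.4]
opening: 0.0184
gripper_force: 59.4
time_s: 15.2
position: [0.5041, -0.0471, 0.1002]
tool_rot: [[-0.994, -0.11, -0.0], [-0.11, 0.994, 0.0], [0.0, 0.0, -1.0]]
wrist_force: [-0.1, -0.3, -1.7]
opening: 0.0182
gripper_force: 59.4
```

```bash
python3 -m crank '{"translation":[[0,0,0.002],[0,0,0.002],[0,0,0.002],[0,0,0],[0,0,0]],"twist":[0,0,0,0,0],"grip":[0.01,0.01,0.01,0.01,0.01]}'
python3 -m crank '{"translation":[[0,0,0.001],[0,0,0.001],[0,0,0],[0,0,0]],"twist":[0,0,0,0],"grip":[0.01,0.01,0.01,0.01]}'
```

```text
time_s: 15.7
position: [0.5041, -0.0472, 0.0942]
tool_rot: [[-0.994, -0.11, 0.0], [-0.11, 0.994, -0.0], [-0.0, -0.0, -1.0]]
wrist_force: [-2.2, 0.0, 1.2]
opening: 0.0184
gripper_force: 59.6
time_s: 16.1
position: [0.5042, -0.0472, 0.0923]
tool_rot: [[-0.994, -0.11, 0.0], [-0.11, 0.994, -0.0], [-0.0, -0.0, -1.0]]
wrist_force: [-2.5, 0.1, 5.1]
opening: 0.018
gripper_force: 60.1
```

```bash
python3 -m crank '{"translation":[[0,0,0.001],[0,0,0],[0,0,0]],"twist":[0,0,0],"grip":[0.01,0.01,0.01]}'
python3 -m crank '{"translation":[[0,0,0.001],[0,0,0],[0,0,0]],"twist":[0,0,0],"grip":[0.01,0.01,0.01]}'
```

```text
time_s: 16.4
position: [0.5042, -0.0472, 0.0916]
tool_rot: [[-0.994, -0.11, 0.0], [-0.11, 0.994, -0.0], [-0.0, -0.0, -1.0]]
wrist_force: [-4.3, -0.2, 7.9]
opening: 0.018
gripper_force: 60.5
time_s: 16.7
position: [0.5042, -0.0472, 0.0914]
tool_rot: [[-0.994, -0.11, -0.0], [-0.11, 0.994, -0.0], [0.0, -0.0, -1.0]]
wrist_force: [-7.9, 0.6, 16.4]
opening: 0.0181
gripper_force: 61.4
```

The stop is reached at the calculated height. I'll check the lid angle and finger clearance.

```bash
python3 -m crank '{"translation":[[0.0005,0,0.0003],[0,0,0],[0,0,0]],"twist":[0,0,0],"grip":[0.01,0.01,0.01]}'
python3 - <<'E'
from h import *
o=[]
for n in ['wrist','side']:
    p=capture(n); u,v=proj(p,[.515,-.046,.065])[0].astype(int); r=40
    v=min(v,383-r)
    o.append(cv2.resize(p['pixels'][v-r:v+r,u-r:u+r,::-1],(400,400),interpolation=cv2.INTER_CUBIC))
    for t in ['slim_pin','lid_hole','thick_pin']:
        for r_ in spot_point(p,t)[:3]: print(n,t,round(r_['p'],2),np.round(r_['xyz'],4))
cv2.imwrite('pics/c6.png',np.hstack(o)); s=get_state(); print(s['position'],s['wrist_force'],s['qvel'])
E
```

```text
time_s: 17.0
position: [0.5042, -0.0472, 0.0914]
tool_rot: [[-0.994, -0.11, 0.001], [-0.11, 0.994, -0.0], [-0.001, -0.0, -1.0]]
wrist_force: [-6.5, 0.9, 15.7]
opening: 0.0182
gripper_force: 61.4
wrist slim_pin 0.79 [ 0.5004 -0.051   0.006 ]
side lid_hole 0.89 [0.2809 0.0229 0.0566]
side lid_hole 0.66 [ 0.5009 -0.045   0.0582]
side lid_hole 0.66 [ 0.2897 -0.2419  0.0555]
side thick_pin 0.85 [ 0.5108 -0.3058  0.0058]
[ 0.50417923 -0.04722893  0.09140755] [-6.5420339   1.0695116  17.41998685] [ 0.00580426  0.03583347 -0.01362642 -0.00590156  0.03751379 -0.01220904]
```

View pics/c6.png

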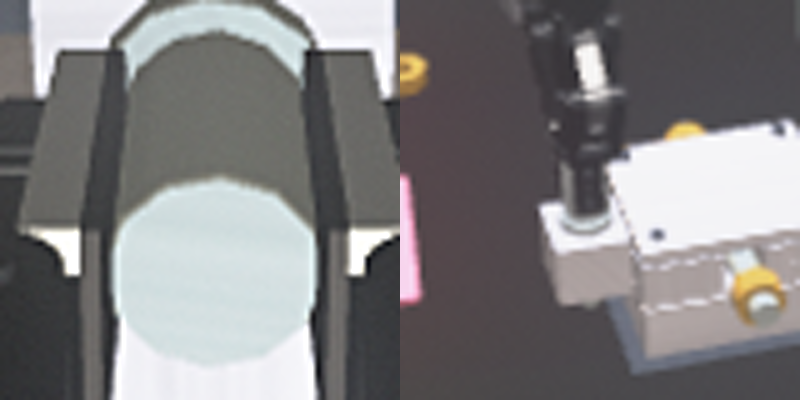

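Side crop: the ears are closed flush, the collar is on the lid, and the fingertips are above the collar and in front of the slab. I'll ease the leftover sideways force, then hand in.

```bash
python3 -m crank '{"translation":[[0.001,0,0.0003],[0,0,0],[0,0,0],[0,0,0],[0,0,0]],"twist":[0,0,0,0,0],"grip":[0.01,0.01,0.01,0.01,0.01]}'; python3 -c "
from h import *
s=get_state()
if s['wrist_force'][2]>12 and s['position'][2]<.092 and abs(s['wrist_force'][0])<9: print(sign_off(),s['wrist_force'])
else: print(s)"
```

```text
time_s: 17.9
position: [0.5041, -0.0473, 0.0914]
tool_rot: [[-0.994, -0.11, 0.003], [-0.11, 0.994, -0.0], [-0.003, -0.001, -1.0]]
wrist_force: [-4.4, 2.1, 14.6]
opening: 0.0181
gripper_force: 61.2
the job is handed in; nothing more can be done
None [-4.35656634  2.08355631 14.56682861]
```

I handed the job in at 17.9 s: the lid is shut and the slim pin is through both ears, still gripped and pressing down with about 15 N. The fingers look clear of the block and I didn't touch the thick pin; no verdict came back from the judge.

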